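# Refit the junction box cover and switch the kiln on

### The arm

A 6-joint arm with a two-finger parallel gripper is mounted at the origin on the work surface. World frame = base frame: x ahead of the robot, y to its left, z up, the work surface at z = 0. Lengths are in m, angles in rad, forces in N, time in s.
With the tool pointing down it reaches from about 0.35 to 0.775 m from the base axis. Payload 7.3 kg.
Tool frame: the origin (TCP) lies on the front face of the gripper's body, between the roots of the fingers; the fingertips stand ahead of it and the grasp point (between the pads) lies 47 mm ahead of it (finger_overhang is the z of the fingertips in the tool frame, in m); z points along the fingers, y is the line along which they close (so a half turn about z gives the same grasp; the last joint's range is limited). The gripper opens to 92 mm and grips with 3 to 60 N. Pads are 19 mm wide; open, the fingers measure 130 mm over their backs; the gripper's body (75 mm by 190 mm) begins 47 mm behind the grasp point.
Start: joints at [1.103, 0.342, 1.524, -0, 1.275, -0.146], TCP at [0.166, 0.498, 0.292] pointing down, gripper open.
Joint ranges: [-2.53, 2.53], [-0.77, 2.02], [0.04, 2.7], [-1, 4.14], [0.28, 2.66], [-3.11, 3.11]. Speed limits (rad/s): [2.57, 2.57, 3.14, 3.14, 3.14, 3.14].

### API

Orientations are given as [roll, pitch, yaw] about the fixed x, y, z axes, in that order (R = Rz(yaw) Ry(pitch) Rx(roll)).
In Python, from cell import * gives the robot as it stands. The module is installed in compiled form; this text tells all that it offers.
- The arm moves only by the tool arm_command, never from a script. Its argument "series" is a list of rows, each an object of numbers: "x", "y", "z": the shift along the tool's x, y, z in mm; "rx", "ry", "rz": the turn, a rotation vector about the tool's x, y, z in degrees. A call has 1 to 20 rows; each row is the pose to reach, as a shift and turn from the pose commanded when the call began, along the tool's axes at that moment; what a row does not reach only later rows make up. A row lasts 1/10 s, in which the tool goes at most 50 mm and 8.59 degrees, less where a joint would pass 70% of its speed; a pose out of reach is approached as far as the arm can. A call with a gripper value outside its range is refused whole. "hand" is the finger opening in mm, from 0 to 91.8, set as the call begins (left out, the last holds). The fingers move at their own pace and stop on an object; "squeeze" is the grip in N (left out, the last holds). Time passes only in rows, so rows that repeat a pose let the fingers close. It gives the time, the measured TCP pose, the force, the opening and the grip force at its end, in the units of the state.
- observe(): the state, without advancing time (a new reading comes with each control period).
- read_camera(name): name is "scene" or "side" or "wrist"; returns a dict with "pixels" (420x560x3 uint8, blue, green, red), "K" (3x3 intrinsics, pixels), "rvec" (rotation vector, rad) and "tvec" (3), from world to camera coordinates, as OpenCV has them. Camera axes: x right, y down, z forward; pixel columns grow to the right and rows downward; lengths in m; the calibration is good to about 2 mm. A picture is of the moment at which its call begins. There is no depth.
- hand_in(): hands the job in; it is judged then, once.
Trained networks look in a picture, given as the dict that the camera call returned (one of the last four; its "shot" number tells which), for a name from the list of things; names that differ only in an ending like _2 or _b are one class to them, and where a whole thing is asked for, a point or a joint stands for the part that bears it (a point fixed in the world has none). Each returns a list of dicts, best first, with "confidence" (0 to 1); they miss things now and then, are a little off and sometimes report something else, mostly with a low value. They report only what shows in the picture. A call takes as long as a camera call. They do not tell look-alikes from the thing itself.
- boxes_of(picture, query): "point" ([x, y, z] in m, in world coordinates, good to about 4 mm: the middle of the surface that is visible of it).
- trace(picture, query): "pixels" (420x560 bool, what is visible of it).
- mark_of(picture, query): "point" ([x, y, z] in m, in world coordinates, good to about 4 mm: a listed point, or the origin of a listed thing).
The state is a dict: "time": time; "qpos": joint angles; "qvel": joint speeds; "joint_efforts": joint torques, N m; "tool_pos": TCP position; "tool_rot": TCP orientation; "contact_force": force on the tool from outside, world axes, zero at the start; "torque": the same for the moment, N m; "opening": finger opening in m; "grip_force": force on a finger pad.
Only numpy, scipy, OpenCV 4.12 (cv2) and the standard library are available. Lean on these libraries where they do the work, as an engineer would, in place of code of your own. Each camera call takes 0.05 s, during which the arm holds its last target. There are 200 camera calls.

### The job

The cover plate of the enamelling kiln's junction box is lying on the bench: put it back on the box so that both pins come up through its holes and it lies flat on the rim, feeling for the pins rather than forcing the plate down, and let go of it. Only then throw the isolator lever on the box fully over to its other side to switch on. Leave the other things on the bench where they are.

Things in the scene. Friction and masses are not known exactly. Their poses are not given: they have to be found in the camera images.
- housing: Grey junction box fixed to the bench, 116 mm along its x, 190 mm along its y (y = -65 to +125 mm), rim 70 mm high. Origin on the bench under the middle of the open compartment, z up. The compartment's mouth is 100 x 114 mm; the closed part (y = 57 to 125 mm, also 70 mm high) carries the isolator lever.
- mouth (a point): Middle of the compartment's mouth, level with the rim, 70 mm above the box's origin. Two steel pins, 10 mm thick, chamfered, stand at y = -42 and +42 mm and rise 14 mm above the rim. Both share one bar, clamped anywhere from x = -9 to +9 mm (same x for both), different each time and not measured: find it by sight or touch. The clamp holds 80 N sideways.
- cover: Loose aluminium cover plate, about 0.3 kg, 126 mm along its x, 130 mm along its y, 5 mm thick, starting flat on the bench, handle up. Origin at the centre of its underside, z up. Two 14 mm round through holes at x = 0, y = -42 and +42 mm; fits either way round. Seated, it rests on the rim wherever the pins are clamped, so its x in the box follows the pins.
- bar (a point): Centre of the cover's bridge handle, 32 mm above the plate's underside over its middle: a bar 14 mm wide along the cover's x, 56 mm long along its y, 16 mm high (24 to 40 mm above the underside), on two posts.
- lever_tip (a point): Middle of the isolator lever's grip: a black round bar 20 mm in diameter, 44 mm long along the box's y, at the end of an arm 75 mm long. The arm turns about a horizontal axis along the box's y at x = 0, y = 98 mm, 90 mm above the bench. The arm stands on a dark block 70 mm along x, 40 mm along y, its top 90 mm above the bench.
- lever (a joint): Isolator lever, rad: 0 = off, leaning 0.5 rad from upright to the box's -x side (the robot's side); 0.5 = upright; 1.0 = on, leaning 0.5 rad to the +x side. Over-centre: it falls to whichever side it is on, with a light resistance (under 2 N at the grip); the grip rises as it nears upright, so push it level with the flat side of a finger.
- disc: Bystander: blue enamelled disc with a brass rim, 150 mm in diameter, 7 mm thick, flat on the bench; origin at the centre of its underside.
- jar: Bystander: small closed jar, 44 mm in diameter, 50 mm tall; origin at the centre of its underside.
- screwdriver: Bystander: screwdriver lying on the bench, handle towards the robot; origin near its middle, on the bench.
- bottle: Bystander: water bottle, 64 mm in diameter, 200 mm tall; origin at the centre of its underside.
- scissors: Bystander: scissors, about 145 mm long, flat on the bench; origin at their pivot.
Mind the look-alikes: they are no part of the job. What is meant by the cover is not black, red or turquoise, and is the smaller of those in its own colour.

How it is judged:
On the way, in this order (a step that is already met when the one before it is completed fails the run):
1. the cover is seated on both pins, flat on the rim, and released, with the lever still off (x of cover in the frame of housing between -0.014 and 0.014 m and y of cover in the frame of housing between -0.006 and 0.006 m and z of cover in the frame of housing between 0.066 and 0.073 m and angle between the z axis of cover and the z axis of housing, either way round below 0.035 rad and angle between the y axis of cover and the y axis of housing, either way round below 0.1 rad and linear speed of cover below 0.02 m/s and contact force between the fingers and cover below 0.1 N and value of joint lever below 0.4 rad), for 0.2 s.
2. the lever is thrown fully over to on (value of joint lever above 0.9 rad), for 0.2 s.
At the end, for the whole second after the job is handed in: The cover lies on the box's rim over both pins (its origin 66 to 73 mm above the bench, within 14 mm along x and 6 mm along y of the middle of the compartment, tilted less than 0.035 rad, within 0.10 rad of the box's yaw), released and at rest, and the lever is on (above 0.9 rad) (x of cover in the frame of housing between -0.014 and 0.014 m and y of cover in the frame of housing between -0.006 and 0.006 m and z of cover in the frame of housing between 0.066 and 0.073 m and angle between the z axis of cover and the z axis of housing, either way round below 0.035 rad and angle between the y axis of cover and the y axis of housing, either way round below 0.1 rad and linear speed of cover below 0.02 m/s and contact force between the fingers and cover below 0.1 N and value of joint lever above 0.9 rad); the robot touches nothing.
It fails at once if the cover is forced against the box or its pins (more than 60 N) (contact force between cover and housing above 60 N).
It fails at once if the lever is thrown before the cover is in place (value of joint lever above 0.6 rad and (z of cover in the frame of housing below 0.066 m or z of cover in the frame of housing above 0.074 m)).
It fails at once if a bystander on the bench is pushed more than 30 mm (distance of any of disc, jar, screwdriver, bottle, scissors from where it was at the start of the episode above 0.03 m).
It also fails if it takes over 64 s, if anything falls off the work surface, if the arm or the gripper's body presses on something with over 40 N, if the wrist force passes 120 N, or if a joint passes its speed limit or range.

## Working session

There is one attempt and no reset: what is moved stays moved. The work goes in short steps, Python scripts to look and compute and a tool call to move; the robot and the scene stay as the last step left them, time stands still between calls to the robot, and variables do not carry over. Pictures are saved under pics/ and viewed, at most 10 in all, crops included, and the job is handed in when it is done.

Besides the shell and the picture viewer there is one more tool, called after "Request:" in YAML: its name, and indented under it one key for each argument. arm_command: Moves the arm, as the interface text tells. Its arguments: {"type":"object","properties":{"series":{"type":"array"},"hand":{"type":"number"},"squeeze":{"type":"number"}},"required":["series"]}

```bash
mkdir -p pics
cat > h.py <<'E'
from cell import *
import numpy as np, cv2
from scipy.spatial.transform import Rotation as R
def save(p,n): cv2.imwrite('pics/'+n+'.png',p['pixels'])
def px(p,X): return cv2.projectPoints(np.array(X,float).reshape(-1,3),p['rvec'],p['tvec'],p['K'],None)[0].reshape(-1,2)
def ray(p,uv,z):
    Rm=cv2.Rodrigues(p['rvec'])[0]; t=np.array(p['tvec']).ravel()
    c=-Rm.T@t; d=Rm.T@np.linalg.inv(p['K'])@np.array([uv[0],uv[1],1.]); return c+d*(z-c[2])/d[2]
def show(p,qs,f=mark_of):
    for q in qs: print(q,[(np.round(d['point'],3).tolist(),round(d['confidence'],2),px(p,d['point'])[0].astype(int).tolist()) for d in f(p,q)])
E
python3 - <<'E'
from h import *
s=observe();print(s['tool_pos'],s['tool_rot'],s['opening'],s['time'])
a=read_camera('scene');b=read_camera('side');save(a,'a');save(b,'b')
for p in(a,b): show(p,['cover','bar','housing','mouth','lever_tip','disc','jar','screwdriver','bottle','scissors'])
E
```

```text
[0.16589829 0.49777129 0.29153232] [-3.14003042e+00 -2.04092383e-04  2.81976427e+00] 0.09179799419584801 0.0
cover [([0.391, 0.436, -0.001], 0.96, [443, 319]), ([0.798, -0.243, -0.003], 0.95, [140, 268]), ([0.171, 0.308, -0.0], 0.73, [437, 254]), ([0.278, -0.301, -0.001], 0.69, [263, 193]), ([0.545, 0.206, 0.0], 0.67, [324, 303]), ([0.544, 0.208, 0.032], 0.16, [325, 293])]
bar [([0.548, 0.21, 0.031], 0.95, [325, 295]), ([0.169, 0.304, 0.03], 0.95, [438, 244]), ([0.275, -0.302, 0.04], 0.75, [263, 183]), ([0.8, -0.246, 0.032], 0.73, [136, 258]), ([0.39, 0.441, 0.047], 0.71, [449, 305])]
housing [([0.533, -0.198, 0.002], 0.58, [225, 233])]
mouth [([0.533, -0.199, 0.071], 0.62, [223, 214])]
lever_tip [([0.48, -0.11, 0.157], 0.71, [255, 193]), ([0.656, -0.435, -0.003], 0.33, [150, 221])]
disc [([0.779, -0.009, 0.0], 0.76, [194, 307])]
jar [([0.458, 0.009, 0.002], 0.72, [291, 252])]
screwdriver []
bottle [([0.467, -0.489, 0.0], 0.8, [189, 194])]
scissors [([0.654, -0.438, -0.002], 0.7, [150, 220]), ([0.468, -0.492, -0.001], 0.37, [189, 194])]
cover [([0.798, -0.247, -0.001], 0.89, [407, 29
[... 202 characters left out ...]
], 0.97, [293, 185]), ([0.166, 0.309, 0.032], 0.94, [181, 172]), ([0.796, -0.243, 0.03], 0.78, [409, 291]), ([0.394, 0.438, 0.045], 0.61, [245, 146]), ([0.278, -0.301, 0.044], 0.59, [208, 323])]
housing [([0.533, -0.195, 0.002], 0.94, [306, 289])]
mouth [([0.538, -0.202, 0.072], 0.92, [310, 275])]
lever_tip [([0.475, -0.11, 0.157], 0.72, [283, 228])]
disc [([0.781, -0.011, -0.002], 0.79, [376, 235]), ([0.655, -0.434, -0.001], 0.19, [374, 372])]
jar [([0.457, 0.008, -0.002], 0.7, [272, 237])]
screwdriver [([0.606, 0.007, -0.0], 0.71, [320, 234])]
bottle [([0.462, -0.491, 0.0], 0.65, [294, 406]), ([0.606, 0.001, -0.001], 0.31, [320, 236])]
scissors [([0.654, -0.434, -0.003], 0.64, [373, 372])]
```

View pics/a.png

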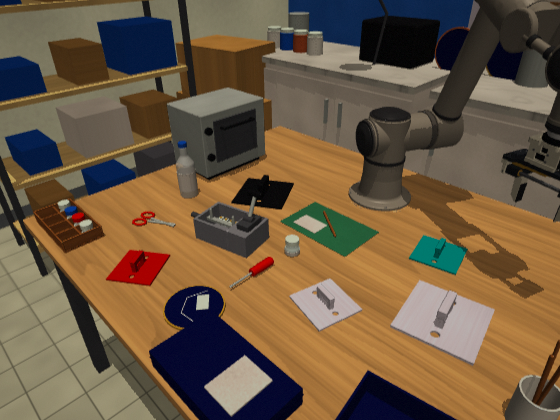

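View pics/b.png

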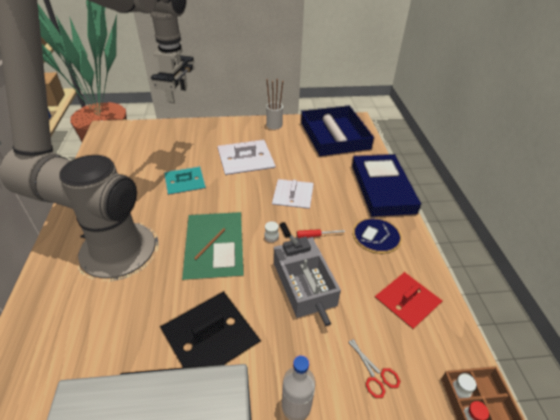

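The side and scene pictures show five plates that could be the cover. In scene pixels they are: small white (324,303), large white (443,319), turquoise (437,254), red (140,268) and black (263,193). The cover is the smaller white one, at (324,303). The box is at (225,230), with the lever leaning towards the robot.

Run:
```python
from h import *
for n in('scene','side'):
    p=read_camera(n)
    for d in trace(p,'cover'):
        m=d['pixels'];v,u=np.nonzero(m);c=ray(p,(u.mean(),v.mean()),0.005)
        if np.hypot(c[0]-.545,c[1]-.207)>.05: continue
        P=np.array([ray(p,q,0.005)[:2] for q in zip(u,v)])*1000
        print(n,m.sum(),d['confidence'],cv2.minAreaRect(P.astype(np.float32)))
    if n=='scene':
        q=p['pixels'][260:345,270:380];cv2.imwrite('pics/c.png',cv2.resize(q,None,fx=6,fy=6,interpolation=cv2.INTER_CUBIC))
    for d in trace(p,'housing')[:1]:
        m=d['pixels'];v,u=np.nonzero(m);P=np.array([ray(p,q,0.07)[:2] for q in zip(u,v)])*1000
        print('H',n,cv2.minAreaRect(P.astype(np.float32)))
```

```text
scene 2055 0.87 ((547.4837036132812, 208.3905792236328), (135.68186950683594, 130.64959716796875), 75.08985137939453)
H scene ((539.7540893554688, -163.8336181640625), (348.4573669433594, 220.32156372070312), 53.4056282043457)
side 953 0.6 ((545.0775756835938, 204.23834228515625), (140.3370361328125, 126.55549621582031), 75.32344055175781)
H side ((533.3051147460938, 127.73965454101562), (131.05093383789062, 113.28621673583984), 75.83900451660156)
```

View pics/c.png

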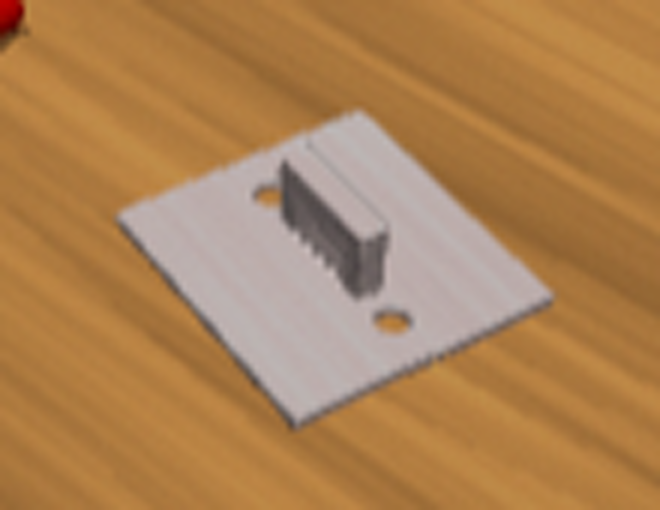

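The crop shows the small white plate with its bridge handle. Its holes are at about scene pixels (314.7,292.5) and (335.5,313.3), so this is the cover.

```bash
cat >> h.py <<'E'
def goto(pos,yaw,half=True):
    "TCP pos world + tool x-axis yaw (tool down) -> shift mm in tool axes, rz deg"
    s=observe();T=R.from_euler('xyz',s['tool_rot']);W=R.from_euler('xyz',[np.pi,0,yaw])
    if half:
        W2=R.from_euler('xyz',[np.pi,0,yaw+np.pi]);W=min((W,W2),key=lambda w:(T.inv()*w).magnitude())
    print('shift',np.round(T.inv().apply(np.array(pos)-s['tool_pos'])*1000,1),'turn',np.round((T.inv()*W).as_rotvec(degrees=True),2))
E
python3 - <<'E'
from h import *
p=read_camera('scene')
h=[ray(p,u,0.005) for u in((314.7,292.5),(335.5,313.3))];d=h[1]-h[0]
print(h,np.linalg.norm(d),np.degrees(np.arctan2(d[1],d[0])))
a=np.arctan2(d[1],d[0])
# tool y along cover x => tool x along cover y
goto([.546,.207,.25],a); print(observe()['qpos'])
E
```

```text
[array([0.53793302, 0.16761819, 0.005     ]), array([0.55658001, 0.24915687, 0.005     ])] 0.08364369256156384 77.11860200664883
shift [-452.5 -155.9   42.2] turn [ 0.   -0.   84.44]
[ 1.10297909e+00  3.41999340e-01  1.52410965e+00  8.63283584e-06
  1.27542193e+00 -1.46000810e-01]
```

Request:
arm_command:
  series:
    - {"x": -45,"y": -15,"z": 4,"rz": 8.4}
    - {"x": -90,"y": -31,"z": 8,"rz": 16.8}
    - {"x": -136,"y": -47,"z": 12,"rz": 25}
    - {"x": -181,"y": -62,"z": 16,"rz": 33.5}
    - {"x": -226,"y": -78,"z": 20,"rz": 42}
    - {"x": -271,"y": -93,"z": 25,"rz": 50.4}
    - {"x": -317,"y": -109,"z": 29,"rz": 58.8}
    - {"x": -362,"y": -125,"z": 33,"rz": 67}
    - {"x": -407,"y": -140,"z": 38,"rz": 75.5}
    - {"x": -452.5,"y": -156,"z": 42,"rz": 83.5}
    - {"x": -452.5,"y": -156,"z": 42,"rz": 83.5}
    - {"x": -452.5,"y": -156,"z": 42,"rz": 83.5}
    - {"x": -452.5,"y": -156,"z": 42,"rz": 83.5}
    - {"x": -452.5,"y": -156,"z": 42,"rz": 83.5}

```text
invalid input
```

Run:
```python
from h import *
p=read_camera('wrist');save(p,'d');s=observe();print(s['tool_pos'],s['tool_rot'],s['qpos'],s['contact_force'])
show(p,['cover','bar'])
print(px(p,[[.546,.207,.04]]))
```

```text
[0.16601056 0.4980675  0.2922286 ] [ 3.14155543e+00 -1.10049806e-05  2.81981162e+00] [ 1.10301855e+00  3.42021061e-01  1.52410277e+00  1.70414761e-05
  1.27543359e+00 -1.46001705e-01] [ 0.25720859 -0.07510772 -0.72985458]
cover [([0.171, 0.312, -0.003], 0.84, [144, 221])]
bar [([0.168, 0.31, 0.033], 0.95, [129, 230]), ([0.387, 0.434, 0.045], 0.87, [287, 354])]
[[177.88684408 469.42120622]]
```

View pics/d.png

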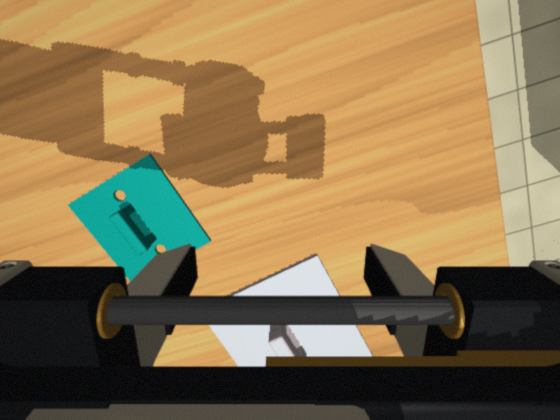

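The arm hasn't moved. This wrist picture, from the start pose, shows the turquoise plate at (140,220) and the large white one at (290,330). The move call was refused, so I'll try it again with all six keys.

Request:
arm_command:
  series:
    - {"x": -45,"y": -15,"z": 4,"rx": 0,"ry": 0,"rz": 8.4}
    - {"x": -90,"y": -31,"z": 8,"rx": 0,"ry": 0,"rz": 16.8}

```text
time: 1.8
tool_pos: [0.2417, 0.4401, 0.2841]
tool_rot: [3.141, 0.0, 2.524]
contact_force: [1.4, -0.3, 0.4]
opening: 0.0919
grip_force: 0.0
```

Run:
```python
from h import *
goto([.546,.207,.25],np.radians(77))
```

```text
shift [-383.1  -13.9   34.2] turn [ 4.000e-02 -2.000e-02  6.763e+01]
```

Request:
arm_command:
  series:
    - {"x": -46,"y": -2,"z": 4,"rx": 0,"ry": 0,"rz": 8}
    - {"x": -92,"y": -4,"z": 8,"rx": 0,"ry": 0,"rz": 16}
    - {"x": -138,"y": -6,"z": 12,"rx": 0,"ry": 0,"rz": 24}
    - {"x": -184,"y": -8,"z": 16,"rx": 0,"ry": 0,"rz": 32}
    - {"x": -230,"y": -10,"z": 20,"rx": 0,"ry": 0,"rz": 40}
    - {"x": -276,"y": -11,"z": 25,"rx": 0,"ry": 0,"rz": 48}
    - {"x": -322,"y": -12,"z": 30,"rx": 0,"ry": 0,"rz": 56}
    - {"x": -368,"y": -13,"z": 34,"rx": 0,"ry": 0,"rz": 64}
    - {"x": -383,"y": -14,"z": 34,"rx": 0,"ry": 0,"rz": 67.6}
    - {"x": -383,"y": -14,"z": 34,"rx": 0,"ry": 0,"rz": 67.6}
    - {"x": -383,"y": -14,"z": 34,"rx": 0,"ry": 0,"rz": 67.6}
    - {"x": -383,"y": -14,"z": 34,"rx": 0,"ry": 0,"rz": 67.6}

```text
time: 3.0
tool_pos: [0.5454, 0.2087, 0.2504]
tool_rot: [-3.141, -0.0, 1.349]
contact_force: [-0.6, 0.2, -0.6]
opening: 0.0919
grip_force: 0.0
```

Run:
```python
from h import *
p=read_camera('wrist');save(p,'e');s=observe();print(s['tool_pos'],s['tool_rot'],s['qpos'],s['contact_force'])
show(p,['cover','bar'])
print(px(p,[[.546,.207,.04]]))
```

```text
[0.54540345 0.20882185 0.25049898] [-3.14148260e+00 -2.74896971e-04  1.34931841e+00] [2.34333858e-01 4.83665043e-01 1.41992183e+00 3.12420993e-04
 1.23798361e+00 4.55709695e-01] [-0.07895442  0.50454856  0.13889559]
cover [([0.54, 0.207, 0.001], 0.83, [277, 184])]
bar []
[[282.11679475 192.73154117]]
```

View pics/e.png

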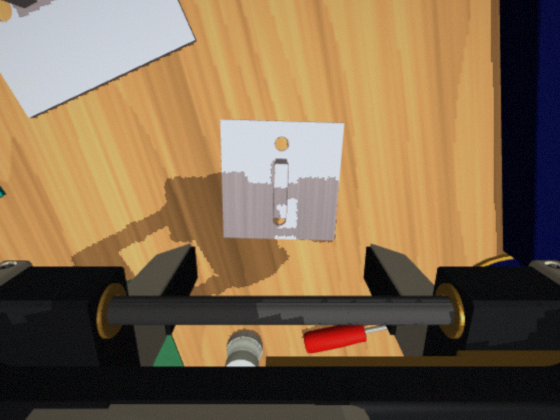

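The wrist view shows the cover with corners at about (221,120), (344,123), (334,241) and (223,238). Its holes are at (282,143) and (281,222), and the handle runs along the tool's x.

Run:
```python
from h import *
p=read_camera('wrist')
C=np.array([ray(p,u,.005)[:2] for u in((221,120),(344,123),(334,241),(223,238))]);print(C.mean(0))
for i in range(4):
    d=C[(i+1)%4]-C[i];print(np.linalg.norm(d),np.degrees(np.arctan2(d[1],d[0])))
h=[ray(p,u,.005)[:2] for u in((282,143.5),(281,222))];d=h[1]-h[0];print(np.mean(h,0),np.linalg.norm(d),np.degrees(np.arctan2(d[1],d[0])))
v=[ray(p,u,.04)[:2] for u in((281,163),(281,225))];d=v[1]-v[0];print(np.mean(v,0),np.linalg.norm(d),np.degrees(np.arctan2(d[1],d[0])))
# refine yaw with trace
d=trace(p,'cover')[0]['pixels'];v,u=np.nonzero(d);P=np.array([ray(p,q,.005)[:2] for q in zip(u,v)])*1000
print(cv2.minAreaRect(P.astype(np.float32)))
```

```text
[0.54475663 0.20733576]
0.12528032607441442 -14.021587328891199
0.13123639420231104 -104.17897645431928
0.1269216040902832 165.65875905806394
0.1305431245813716 75.10065853066513
[0.54574199 0.20671289] 0.08725377337665034 -103.30607588342157
[0.54475711 0.20500035] 0.06313602633168487 -102.62355767058423
((544.7153930664062, 208.5841064453125), (131.8985137939453, 127.6993637084961), 75.92251586914062)
```

Run:
```python
from h import *
try: print(finger_overhang)
except Exception as e: print(e)
goto([.5448,.2070,.080],np.radians(75.8))
```

```text
0.0655
shift [ -1.7  -0.8 170.5] turn [ 0.02 -0.02  1.45]
```

Request:
arm_command:
  series:
    - {"x": -2,"y": -1,"z": 45,"rx": 0,"ry": 0,"rz": 1.5}
    - {"x": -2,"y": -1,"z": 90,"rx": 0,"ry": 0,"rz": 1.5}
    - {"x": -2,"y": -1,"z": 120,"rx": 0,"ry": 0,"rz": 1.5}
    - {"x": -2,"y": -1,"z": 145,"rx": 0,"ry": 0,"rz": 1.5}
    - {"x": -2,"y": -1,"z": 160,"rx": 0,"ry": 0,"rz": 1.5}
    - {"x": -2,"y": -1,"z": 168,"rx": 0,"ry": 0,"rz": 1.5}
    - {"x": -2,"y": -1,"z": 170,"rx": 0,"ry": 0,"rz": 1.5}
    - {"x": -2,"y": -1,"z": 170,"rx": 0,"ry": 0,"rz": 1.5}
    - {"x": -2,"y": -1,"z": 170,"rx": 0,"ry": 0,"rz": 1.5}

```text
time: 4.15
tool_pos: [0.5455, 0.2063, 0.0813]
tool_rot: [3.14, -0.001, 1.321]
contact_force: [-0.2, -0.4, -0.1]
opening: 0.092
grip_force: 0.0
```

Request:
arm_command:
  series:
    - {"x": 0,"y": 0,"z": 0,"rx": 0,"ry": 0,"rz": 0}
    - {"x": 0,"y": 0,"z": 0,"rx": 0,"ry": 0,"rz": 0}
    - {"x": 0,"y": 0,"z": 0,"rx": 0,"ry": 0,"rz": 0}
    - {"x": 0,"y": 0,"z": 0,"rx": 0,"ry": 0,"rz": 0}
    - {"x": 0,"y": 0,"z": 0,"rx": 0,"ry": 0,"rz": 0}
    - {"x": 0,"y": 0,"z": 0,"rx": 0,"ry": 0,"rz": 0}
    - {"x": 0,"y": 0,"z": 0,"rx": 0,"ry": 0,"rz": 0}
    - {"x": 0,"y": 0,"z": 0,"rx": 0,"ry": 0,"rz": 0}
    - {"x": 0,"y": 0,"z": 0,"rx": 0,"ry": 0,"rz": 0}
    - {"x": 0,"y": 0,"z": 0,"rx": 0,"ry": 0,"rz": 0}
  hand: 5
  squeeze: 30

```text
time: 5.15
tool_pos: [0.5449, 0.2061, 0.0802]
tool_rot: [3.142, -0.0, 1.321]
contact_force: [-0.3, 0.0, 0.1]
opening: 0.0166
grip_force: 0.0
```

Request:
arm_command:
  series:
    - {"x": 0,"y": 0,"z": 0,"rx": 0,"ry": 0,"rz": 0}
    - {"x": 0,"y": 0,"z": 0,"rx": 0,"ry": 0,"rz": 0}
    - {"x": 0,"y": 0,"z": 0,"rx": 0,"ry": 0,"rz": 0}
    - {"x": 0,"y": 0,"z": 0,"rx": 0,"ry": 0,"rz": 0}
    - {"x": 0,"y": 0,"z": -10,"rx": 0,"ry": 0,"rz": 0}
    - {"x": 0,"y": 0,"z": -30,"rx": 0,"ry": 0,"rz": 0}
    - {"x": 0,"y": 0,"z": -60,"rx": 0,"ry": 0,"rz": 0}
    - {"x": 0,"y": 0,"z": -100,"rx": 0,"ry": 0,"rz": 0}
    - {"x": 0,"y": 0,"z": -150,"rx": 0,"ry": 0,"rz": 0}
    - {"x": 0,"y": 0,"z": -200,"rx": 0,"ry": 0,"rz": 0}
    - {"x": 0,"y": 0,"z": -240,"rx": 0,"ry": 0,"rz": 0}
    - {"x": 0,"y": 0,"z": -250,"rx": 0,"ry": 0,"rz": 0}

```text
time: 6.35
tool_pos: [0.5458, 0.2063, 0.336]
tool_rot: [3.133, -0.004, 1.321]
contact_force: [0.5, -0.1, -3.3]
opening: 0.0138
grip_force: 30.0
```

Run:
```python
from h import *
s=observe();print(s['tool_pos'],s['contact_force'],s['torque'],s['opening'],s['grip_force'])
goto([.53,-.35,.33],np.radians(102.6),False)
p=read_camera('scene')
for m in trace(p,'cover'):print(m['confidence'],np.argwhere(m['pixels']).mean(0))
```

```text
[0.54581969 0.20632053 0.33596734] [ 0.49834558 -0.10286748 -3.3117036 ] [-0.06828303  0.02247932 -0.08159768] 0.013828497437258076 29.999535083770752
shift [-542.9  122.3    4.6] turn [  0.53  -0.14 -26.93]
0.86 [267.80254351 138.56760375]
0.72 [192.91851266 263.10126582]
0.6 [218.73814542 329.79083246]
```

Request:
arm_command:
  series:
    - {"x": -45,"y": 10,"z": 0,"rx": 0,"ry": 0,"rz": -2.5}
    - {"x": -90,"y": 20,"z": 0,"rx": 0,"ry": 0,"rz": -5}
    - {"x": -135,"y": 30,"z": 0,"rx": 0,"ry": 0,"rz": -7.5}
    - {"x": -180,"y": 40,"z": 0,"rx": 0,"ry": 0,"rz": -10}
    - {"x": -225,"y": 50,"z": 0,"rx": 0,"ry": 0,"rz": -12.5}
    - {"x": -270,"y": 60,"z": 0,"rx": 0,"ry": 0,"rz": -15}
    - {"x": -315,"y": 70,"z": 0,"rx": 0,"ry": 0,"rz": -17.5}
    - {"x": -360,"y": 80,"z": 0,"rx": 0,"ry": 0,"rz": -20}
    - {"x": -405,"y": 90,"z": 0,"rx": 0,"ry": 0,"rz": -22.5}
    - {"x": -450,"y": 100,"z": 0,"rx": 0,"ry": 0,"rz": -24.5}
    - {"x": -495,"y": 110,"z": 0,"rx": 0,"ry": 0,"rz": -26}
    - {"x": -530,"y": 118,"z": 0,"rx": 0,"ry": 0,"rz": -27}
    - {"x": -543,"y": 122,"z": 0,"rx": 0,"ry": 0,"rz": -27}
    - {"x": -543,"y": 122,"z": 0,"rx": 0,"ry": 0,"rz": -27}
    - {"x": -543,"y": 122,"z": 0,"rx": 0,"ry": 0,"rz": -27}
    - {"x": -543,"y": 122,"z": 0,"rx": 0,"ry": 0,"rz": -27}
    - {"x": -543,"y": 122,"z": 0,"rx": 0,"ry": 0,"rz": -27}

```text
time: 8.15
tool_pos: [0.529, -0.3487, 0.3302]
tool_rot: [-3.142, -0.001, 1.794]
contact_force: [-0.3, 0.0, -4.3]
opening: 0.0137
grip_force: 30.0
```

Run:
```python
from h import *
s=observe();print(s['tool_pos'],s['tool_rot'],s['qpos'],s['contact_force'],s['torque'],s['opening'])
p=read_camera('wrist');save(p,'f');show(p,['mouth','housing','lever_tip','cover'])
```

```text
[ 0.52901874 -0.34874043  0.33018574] [-3.14156573e+00 -5.47810167e-04  1.79357465e+00] [-7.03824007e-01  5.27095517e-01  1.12621234e+00  3.08503139e-04
  1.48873898e+00 -9.26627698e-01] [-0.31042163  0.02002356 -4.32962526] [-0.10186599  0.07513393  0.0437333 ] 0.013725251011396837
mouth [([0.538, -0.198, 0.069], 0.89, [323, 36])]
housing [([0.53, -0.204, -0.004], 0.59, [308, 51])]
lever_tip []
cover [([0.276, -0.301, 0.003], 0.91, [87, 84]), ([0.528, -0.347, 0.253], 0.81, [279, 248]), ([0.797, -0.243, -0.002], 0.59, [501, 133])]
```

View pics/f.png

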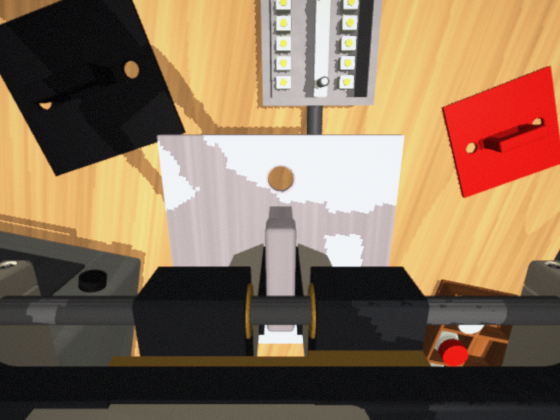

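The wrist view shows the held cover with its near hole at (281,178), and the box at the top with its near pin at (322,82). The far pin is just out of view, so I'll move forward a little.

Request:
arm_command:
  series:
    - {"x": 15,"y": 0,"z": 0,"rx": 0,"ry": 0,"rz": 0}
    - {"x": 25,"y": 0,"z": -5,"rx": 0,"ry": 0,"rz": 0}
    - {"x": 25,"y": 0,"z": -5,"rx": 0,"ry": 0,"rz": 0}
    - {"x": 25,"y": 0,"z": -5,"rx": 0,"ry": 0,"rz": 0}

```text
time: 8.8
tool_pos: [0.5234, -0.3259, 0.3359]
tool_rot: [3.141, 0.001, 1.792]
contact_force: [-0.1, -0.1, -4.1]
opening: 0.0139
grip_force: 30.0
```

Run:
```python
from h import *
s=observe();print(s['tool_pos'],s['tool_rot'])
p=read_camera('wrist');np.save('p.npy',p,allow_pickle=True);show(p,['mouth','housing'])
q=p['pixels'][0:200,220:420];cv2.imwrite('pics/g.png',cv2.resize(q,(600,600),interpolation=cv2.INTER_CUBIC))
```

```text
[ 0.52337364 -0.32590202  0.33589061] [3.14077782e+00 1.27801901e-03 1.79231339e+00]
mouth [([0.536, -0.2, 0.072], 0.88, [320, 63])]
housing [([0.53, -0.201, -0.002], 0.98, [308, 69])]
```

View pics/g.png

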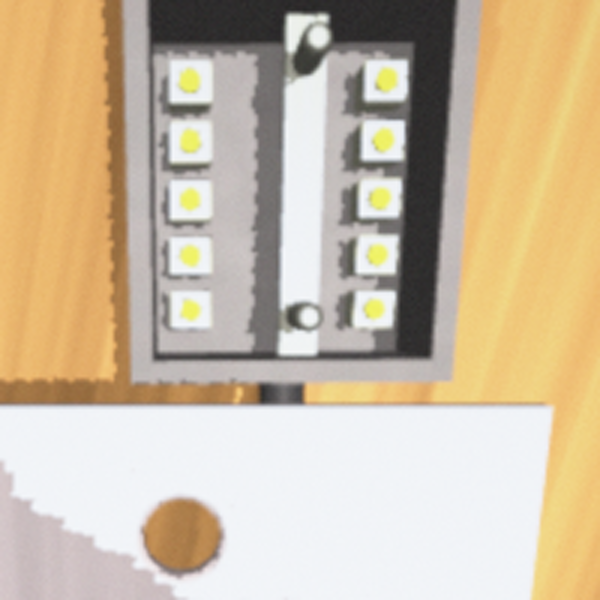

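The crop shows both pin tops, the far one at full-picture (326,12.3) and the near one at (322,105.3). The cover's near hole is at (280.7,178.3).

Run:
```python
from h import *
p=np.load('p.npy',allow_pickle=True).item()
s=observe();t=np.array(s['tool_pos']);T=R.from_euler('xyz',s['tool_rot'])
a,b=ray(p,(326,12.3),.084),ray(p,(322,105.3),.084);d=a-b
m=(a+b)/2;yaw=np.arctan2(d[1],d[0]);print('pins',a,b,np.linalg.norm(d),np.degrees(yaw))
# box rim corners: outer lower corners crop (133,381),(452,381); left edge top (125,0)->, right (480,0)
c=[ray(p,(220+u/3,v/3),.07) for u,v in((133,381),(452,381),(121,0),(482,0))]
ang=lambda q:np.degrees(np.arctan2(q[1],q[0]))
print('box',c,ang(c[1]-c[0]),ang(c[2]-c[0]),ang(c[3]-c[1]),np.linalg.norm(c[1]-c[0]))
h=ray(p,(280.7,178.3),t[2]-.0752);ht=T.inv().apply(h-t)*1000;print('hole in tool',ht, 'tool x yaw',np.degrees(s['tool_rot'][2]))
# plate upper edge in tool frame
e=[T.inv().apply(ray(p,u,t[2]-.0752)-t)*1000 for u in((156,135),(403.5,135))];print(e)
goto([m[0],m[1],.33],yaw,False)
```

```text
pins [ 0.52899464 -0.15734226  0.084     ] [ 0.54703111 -0.2390362   0.084     ] 0.08366131098688118 102.4500954719157
box [array([ 0.49360649, -0.27437324,  0.07      ]), array([ 0.60609593, -0.24895536,  0.07      ]), array([ 0.46514096, -0.15773508,  0.07      ]), array([ 0.57894066, -0.1320084 ,  0.07      ])] 12.732611725647185 103.71493571129791 103.0725102686877 0.11532537135632626
hole in tool [45.02568125 -0.09143013 75.19320001] tool x yaw 102.64783675951236
[array([ 67.72650935, -64.23639165,  75.19016283]), array([67.9138077 , 63.00091   , 75.18935712])]
shift [121.7  42.5   5.1] turn [-0.    0.01  0.2 ]
```

Run:
```python
from h import *
p=np.load('p.npy',allow_pickle=True).item();s=observe();T=R.from_euler('xyz',s['tool_rot'])
c=-cv2.Rodrigues(p['rvec'])[0].T@np.array(p['tvec']).ravel();print(T.inv().apply(c-s['tool_pos'])*1000)
```

```text
[ 84.83929574  -0.48273304 -93.54391925]
```

Request:
arm_command:
  series:
    - {"x": 40,"y": 14,"z": 0,"rx": 0,"ry": 0,"rz": 0}
    - {"x": 80,"y": 28,"z": 20,"rx": 0,"ry": 0,"rz": 0}
    - {"x": 110,"y": 39,"z": 50,"rx": 0,"ry": 0,"rz": 0}
    - {"x": 119,"y": 42.5,"z": 85,"rx": 0,"ry": 0,"rz": 0}
    - {"x": 119,"y": 42.5,"z": 115,"rx": 0,"ry": 0,"rz": 0}
    - {"x": 119,"y": 42.5,"z": 135,"rx": 0,"ry": 0,"rz": 0}
    - {"x": 119,"y": 42.5,"z": 145,"rx": 0,"ry": 0,"rz": 0}
    - {"x": 119,"y": 42.5,"z": 150,"rx": 0,"ry": 0,"rz": 0}
    - {"x": 119,"y": 42.5,"z": 155,"rx": 0,"ry": 0,"rz": 0}
    - {"x": 119,"y": 42.5,"z": 155,"rx": 0,"ry": 0,"rz": 0}
    - {"x": 119,"y": 42.5,"z": 155,"rx": 0,"ry": 0,"rz": 0}

```text
time: 10.05
tool_pos: [0.5389, -0.2008, 0.181]
tool_rot: [3.14, 0.001, 1.792]
contact_force: [0.3, 0.6, -2.9]
opening: 0.0137
grip_force: 30.0
```

Run:
```python
from h import *
s=observe();print(s['tool_pos'],s['tool_rot'],s['contact_force'],s['torque'])
p=read_camera('wrist');cv2.imwrite('pics/i.png',p['pixels'])
goto([.538+.003*.219,-.1982-.003*.976,.165],np.radians(102.6),False)
```

```text
[ 0.53890893 -0.20075075  0.1810272 ] [3.14036486e+00 9.36065684e-04 1.79159168e+00] [ 0.2654701   0.57938565 -2.89590996] [-0.05380538  0.02880972 -0.03940449]
shift [-0.3 -0.4 16.1] turn [0.07 0.06 0.05]
```

View pics/i.png

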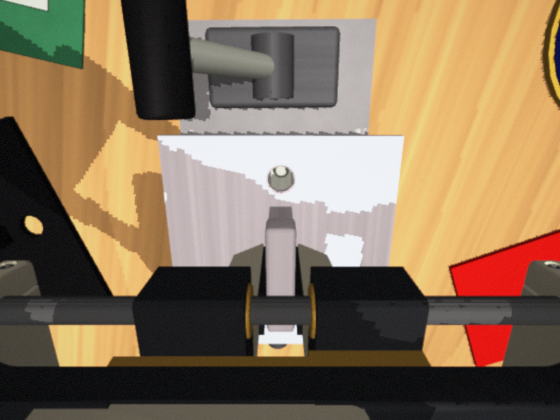

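The pin shows through the near hole at about (280,172), and the hole centre is at (281,178).

Run:
```python
from h import *
s=observe();t=np.array(s['tool_pos']);T=R.from_euler('xyz',s['tool_rot'])
p=read_camera('wrist')
h=ray(p,(281,178.5),t[2]-.0752);print(T.inv().apply(h-t)*1000)
for u in((280,171),(280,173)): print(T.inv().apply(ray(p,u,.084)-t)*1000)
q=p['pixels'][160:196,262:300];g=cv2.resize(q,None,fx=16,fy=16,interpolation=cv2.INTER_CUBIC);cv2.imwrite('pics/j.png',g)
```

```text
[44.87579694 -0.1917816  75.15610797]
[44.32355234 -0.74781854 97.026999  ]
[43.10401512 -0.74709853 97.02818865]
```

View pics/j.png

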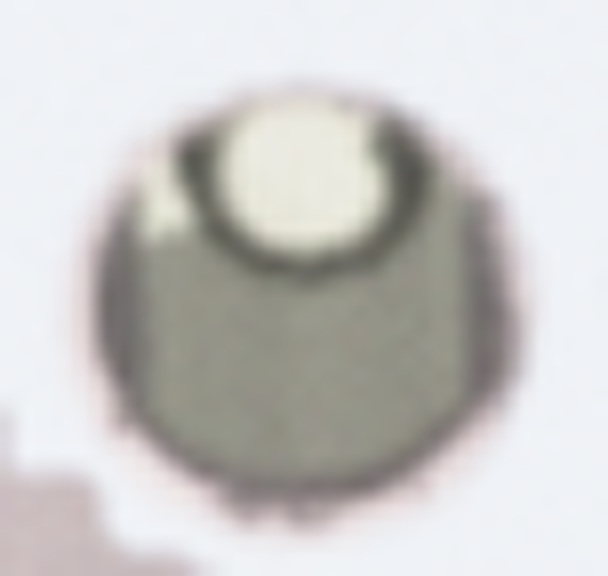

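The pin's top is at (280.9,170.7). Projected to tool coordinates it is within 0.5 mm of the hole in both axes, so I'll go down gently.

Request:
arm_command:
  series:
    - {"x": 0,"y": 0,"z": 5,"rx": 0,"ry": 0,"rz": 0}
    - {"x": 0,"y": 0,"z": 10,"rx": 0,"ry": 0,"rz": 0}
    - {"x": 0,"y": 0,"z": 14,"rx": 0,"ry": 0,"rz": 0}
    - {"x": 0,"y": 0,"z": 17,"rx": 0,"ry": 0,"rz": 0}
    - {"x": 0,"y": 0,"z": 19,"rx": 0,"ry": 0,"rz": 0}
    - {"x": 0,"y": 0,"z": 20,"rx": 0,"ry": 0,"rz": 0}
    - {"x": 0,"y": 0,"z": 20,"rx": 0,"ry": 0,"rz": 0}

```text
time: 10.85
tool_pos: [0.5386, -0.2004, 0.1601]
tool_rot: [-3.142, -0.0, 1.792]
contact_force: [-0.8, 0.3, -3.1]
opening: 0.0138
grip_force: 30.0
```

Request:
arm_command:
  series:
    - {"x": 0,"y": 0,"z": 1,"rx": 0,"ry": 0,"rz": 0}
    - {"x": 0,"y": 0,"z": 2,"rx": 0,"ry": 0,"rz": 0}
    - {"x": 0,"y": 0,"z": 3,"rx": 0,"ry": 0,"rz": 0}
    - {"x": 0,"y": 0,"z": 3,"rx": 0,"ry": 0,"rz": 0}

```text
time: 11.25
tool_pos: [0.5385, -0.2004, 0.1571]
tool_rot: [-3.141, -0.0, 1.792]
contact_force: [0.1, -1.3, -4.0]
opening: 0.0138
grip_force: 30.0
```

No contact, and the underside is now about 7 mm below the pin tops. I'll keep going.

Request:
arm_command:
  series:
    - {"x": 0,"y": 0,"z": 1,"rx": 0,"ry": 0,"rz": 0}
    - {"x": 0,"y": 0,"z": 2,"rx": 0,"ry": 0,"rz": 0}
    - {"x": 0,"y": 0,"z": 3,"rx": 0,"ry": 0,"rz": 0}
    - {"x": 0,"y": 0,"z": 4,"rx": 0,"ry": 0,"rz": 0}
    - {"x": 0,"y": 0,"z": 5,"rx": 0,"ry": 0,"rz": 0}
    - {"x": 0,"y": 0,"z": 5.5,"rx": 0,"ry": 0,"rz": 0}
    - {"x": 0,"y": 0,"z": 5.5,"rx": 0,"ry": 0,"rz": 0}

```text
time: 11.95
tool_pos: [0.5385, -0.2004, 0.1516]
tool_rot: [-3.142, -0.0, 1.792]
contact_force: [-0.0, 0.4, -3.2]
opening: 0.0137
grip_force: 30.0
```

Request:
arm_command:
  series:
    - {"x": 0,"y": 0,"z": 0.5,"rx": 0,"ry": 0,"rz": 0}
    - {"x": 0,"y": 0,"z": 1,"rx": 0,"ry": 0,"rz": 0}
    - {"x": 0,"y": 0,"z": 1,"rx": 0,"ry": 0,"rz": 0}

```text
time: 12.25
tool_pos: [0.5385, -0.2004, 0.1506]
tool_rot: [-3.142, -0.0, 1.792]
contact_force: [0.9, 0.2, -3.5]
opening: 0.0136
grip_force: 30.0
```

Request:
arm_command:
  series:
    - {"x": 0,"y": 0,"z": 0.4,"rx": 0,"ry": 0,"rz": 0}
    - {"x": 0,"y": 0,"z": 0.8,"rx": 0,"ry": 0,"rz": 0}
    - {"x": 0,"y": 0,"z": 0.8,"rx": 0,"ry": 0,"rz": 0}

```text
time: 12.55
tool_pos: [0.5386, -0.2004, 0.1502]
tool_rot: [3.141, 0.0, 1.792]
contact_force: [-1.5, 1.6, -0.4]
opening: 0.014
grip_force: 30.0
```

Request:
arm_command:
  series:
    - {"x": 0,"y": 0,"z": 0,"rx": 0,"ry": 0,"rz": 0}
    - {"x": 0,"y": 0,"z": 0,"rx": 0,"ry": 0,"rz": 0}
    - {"x": 0,"y": 0,"z": 0,"rx": 0,"ry": 0,"rz": 0}
    - {"x": 0,"y": 0,"z": 0,"rx": 0,"ry": 0,"rz": 0}
    - {"x": 0,"y": 0,"z": 0,"rx": 0,"ry": 0,"rz": 0}
    - {"x": 0,"y": 0,"z": 0,"rx": 0,"ry": 0,"rz": 0}
    - {"x": 0,"y": 0,"z": 0,"rx": 0,"ry": 0,"rz": 0}
    - {"x": 0,"y": 0,"z": 0,"rx": 0,"ry": 0,"rz": 0}
  hand: 50

```text
time: 13.35
tool_pos: [0.5386, -0.2004, 0.1499]
tool_rot: [3.142, -0.0, 1.792]
contact_force: [-0.4, -0.4, 0.2]
opening: 0.0499
grip_force: 0.0
```

Contact was felt at about 3 N and the cover is released. I'll retreat straight up and check.

Request:
arm_command:
  series:
    - {"x": 0,"y": 0,"z": -5,"rx": 0,"ry": 0,"rz": 0}
    - {"x": 0,"y": 0,"z": -15,"rx": 0,"ry": 0,"rz": 0}
    - {"x": 0,"y": 0,"z": -35,"rx": 0,"ry": 0,"rz": 0}
    - {"x": 0,"y": 0,"z": -70,"rx": 0,"ry": 0,"rz": 0}
    - {"x": 0,"y": 0,"z": -110,"rx": 0,"ry": 0,"rz": 0}
    - {"x": 0,"y": 0,"z": -150,"rx": 0,"ry": 0,"rz": 0}
    - {"x": 0,"y": 0,"z": -150,"rx": 0,"ry": 0,"rz": 0}
    - {"x": 0,"y": 0,"z": -150,"rx": 0,"ry": 0,"rz": 0}

```text
time: 14.15
tool_pos: [0.5387, -0.2005, 0.3016]
tool_rot: [3.139, 0.002, 1.792]
contact_force: [-0.2, -0.1, 0.7]
opening: 0.0498
grip_force: 0.0
```

Run:
```python
from h import *
p=read_camera('wrist');save(p,'k');show(p,['cover','lever_tip','mouth'])
b=read_camera('side');show(b,['cover','lever_tip'])
goto([.4213,-.1236,.2085],np.radians(102.7),False)
```

```text
cover [([0.538, -0.201, 0.069], 0.83, [279, 185]), ([0.272, -0.301, 0.004], 0.82, [57, 202]), ([0.795, -0.243, -0.0], 0.55, [460, 242])]
lever_tip [([0.478, -0.109, 0.157], 0.64, [223, 72])]
mouth []
cover [([0.168, 0.309, -0.004], 0.94, [183, 180]), ([0.534, -0.198, 0.071], 0.86, [308, 274]), ([0.277, -0.3, -0.003], 0.86, [209, 333]), ([0.797, -0.242, -0.001], 0.6, [406, 297]), ([0.388, 0.433, 0.001], 0.55, [244, 156])]
lever_tip [([0.473, -0.109, 0.158], 0.76, [282, 227])]
shift [100.4 -97.3  90.7] turn [-0.07 -0.07 -0.04]
```

View pics/k.png

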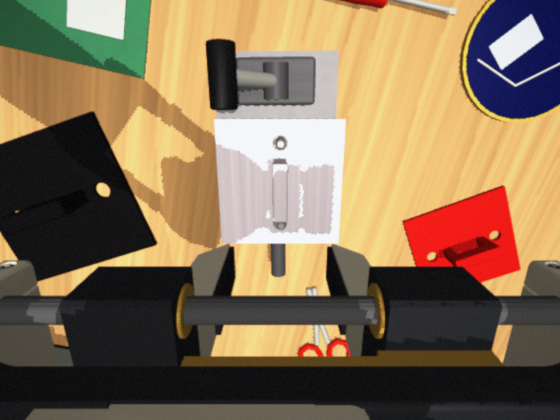

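The cover is seated, with a pin through the hole at (280,143) and the origin at z ≈ 0.07. The lever is still off, with its grip at (222,74). Next I'll move beside the lever with the fingers closed.

Request:
arm_command:
  series:
    - {"x": 30,"y": -30,"z": 0,"rx": 0,"ry": 0,"rz": 0}
    - {"x": 60,"y": -60,"z": 0,"rx": 0,"ry": 0,"rz": 0}
    - {"x": 90,"y": -90,"z": 0,"rx": 0,"ry": 0,"rz": 0}
    - {"x": 100,"y": -97,"z": 10,"rx": 0,"ry": 0,"rz": 0}
    - {"x": 100,"y": -97,"z": 40,"rx": 0,"ry": 0,"rz": 0}
    - {"x": 100,"y": -97,"z": 70,"rx": 0,"ry": 0,"rz": 0}
    - {"x": 100,"y": -97,"z": 85,"rx": 0,"ry": 0,"rz": 0}
    - {"x": 100,"y": -97,"z": 91,"rx": 0,"ry": 0,"rz": 0}
    - {"x": 100,"y": -97,"z": 91,"rx": 0,"ry": 0,"rz": 0}
    - {"x": 100,"y": -97,"z": 91,"rx": 0,"ry": 0,"rz": 0}
  hand: 0
  squeeze: 10

```text
time: 15.5
tool_pos: [0.4224, -0.1244, 0.2095]
tool_rot: [3.141, 0.001, 1.792]
contact_force: [-0.9, 0.3, 0.4]
opening: 0.0004
grip_force: 0.0
```

Request:
arm_command:
  series:
    - {"x": 0,"y": 10,"z": 0,"rx": 0,"ry": 0,"rz": 0}
    - {"x": 0,"y": 20,"z": 0,"rx": 0,"ry": 0,"rz": 0}
    - {"x": 0,"y": 30,"z": 0,"rx": 0,"ry": 0,"rz": 0}
    - {"x": 0,"y": 38,"z": 0,"rx": 0,"ry": 0,"rz": 0}
    - {"x": 0,"y": 46,"z": 0,"rx": 0,"ry": 0,"rz": 0}
    - {"x": 0,"y": 54,"z": 0,"rx": 0,"ry": 0,"rz": 0}
    - {"x": 0,"y": 62,"z": 0,"rx": 0,"ry": 0,"rz": 0}
    - {"x": 0,"y": 70,"z": 0,"rx": 0,"ry": 0,"rz": 0}
    - {"x": 0,"y": 78,"z": 0,"rx": 0,"ry": 0,"rz": 0}
    - {"x": 0,"y": 86,"z": 0,"rx": 0,"ry": 0,"rz": 0}
    - {"x": 0,"y": 92,"z": 0,"rx": 0,"ry": 0,"rz": 0}
    - {"x": 0,"y": 92,"z": 0,"rx": 0,"ry": 0,"rz": 0}

```text
time: 16.7
tool_pos: [0.5125, -0.1038, 0.2088]
tool_rot: [3.141, 0.0, 1.792]
contact_force: [0.4, 0.4, -0.5]
opening: 0.0005
grip_force: 0.0
```

Request:
arm_command:
  series:
    - {"x": 0,"y": -20,"z": 0,"rx": 0,"ry": 0,"rz": 0}
    - {"x": 0,"y": -50,"z": 0,"rx": 0,"ry": 0,"rz": 0}
    - {"x": 0,"y": -80,"z": -20,"rx": 0,"ry": 0,"rz": 0}
    - {"x": 0,"y": -95,"z": -60,"rx": 0,"ry": 0,"rz": 0}
    - {"x": 0,"y": -95,"z": -90,"rx": 0,"ry": 0,"rz": 0}
    - {"x": 0,"y": -95,"z": -90,"rx": 0,"ry": 0,"rz": 0}
    - {"x": 0,"y": -95,"z": -90,"rx": 0,"ry": 0,"rz": 0}

```text
time: 17.4
tool_pos: [0.419, -0.1248, 0.2992]
tool_rot: [3.14, 0.001, 1.792]
contact_force: [-0.2, 0.1, -0.3]
opening: 0.0007
grip_force: 0.0
```

Run:
```python
from h import *
for n in('side','scene'):
    b=read_camera(n);show(b,['cover','lever_tip','jar'])
```

```text
cover [([0.794, -0.244, 0.0], 0.96, [405, 297]), ([0.169, 0.307, -0.0], 0.85, [183, 180]), ([0.539, -0.198, 0.067], 0.66, [310, 275]), ([0.388, 0.436, -0.002], 0.57, [244, 156]), ([0.276, -0.3, -0.001], 0.56, [208, 333]), ([0.655, -0.435, -0.002], 0.21, [374, 372])]
lever_tip [([0.544, -0.092, 0.158], 0.84, [308, 221])]
jar [([0.458, 0.009, -0.004], 0.79, [272, 237])]
cover [([0.537, -0.2, 0.071], 0.75, [222, 215]), ([0.171, 0.311, 0.001], 0.74, [439, 254]), ([0.8, -0.245, -0.002], 0.64, [139, 267]), ([0.393, 0.436, -0.002], 0.61, [442, 320]), ([0.279, -0.298, 0.002], 0.58, [264, 193])]
lever_tip [([0.554, -0.094, 0.156], 0.55, [239, 206])]
jar []
```

The lever tip is at the on position and the cover hasn't moved.

```bash
python3 -c "
from cell import *
print(hand_in())"
```

```text
the job is handed in; nothing more can be done
None
```

The cover is seated on both pins and released, and the isolator lever was then thrown fully to on; I've handed the job in, but it returned no verdict.

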